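# Load two battery packs into a charging dock

## Task

Put the two battery packs that are not yet charging, the one standing on the bench and the one in the grey travel rack, upright into the two empty bays of the charging dock, one to a bay and right down on the bay floor: lower them in gently, do not let them fall in, and never knock a pack over. The rack leaves only a pack's narrow edges free to grip and the bays leave room only at its broad faces, so stand the rack's pack down on the bench and take it again the other way. When both are home, press the dock's spring paddle down to its stop for a moment and let it come up again; leave the pack already in the middle bay and the other things on the bench where they are.

Things in the scene. Friction and masses are not known exactly. Their poses are not given: they have to be found in the camera images.
- pack_bench: a black hard-case battery pack with grey side panels, a plain block 25 (x, between the broad faces) x 47 (y, between the narrow edges) x 96 mm (z), standing on end, about 190 g; origin at the centre of its underside, z up; either way round is the same. It stands free on the bench.
- pack_rack: a black hard-case battery pack with grey side panels, a plain block 25 (x, between the broad faces) x 47 (y, between the narrow edges) x 96 mm (z), standing on end, about 190 g; origin at the centre of its underside, z up; either way round is the same. It stands in the nearer (-x) slot of the travel rack, on the rack's floor 8 mm above the bench.
- pack_dock: a black hard-case battery pack with grey side panels, a plain block 25 (x, between the broad faces) x 47 (y, between the narrow edges) x 96 mm (z), standing on end, about 190 g; origin at the centre of its underside, z up; either way round is the same. It already stands in the dock's middle bay; leave it.
- rack: grey travel rack fixed to the bench, origin under its centre: base 90 x 80 x 8 mm; upright cheeks at x = -35, 0, 35 mm (6 mm thick, 34 mm long in y, tops 108 mm above the bench) make two 29 mm slots at x = -17.5 and 17.5. The cheeks cover a pack's broad faces past its top; its narrow edges stick out 6.5 mm beyond them (+-y). Lips 18 mm high at y = +-28 mm: lift the pack straight up
- dock: charging dock fixed to the bench, origin under the bay block's centre. Bays at y = -57, 0, 57 mm, each 29 (x) x 51 mm (y), floor 12 mm above the bench; front and back sills 6 mm thick, tops at 42 mm; aluminium fins beside each bay 6 mm thick, 41 mm deep in x, tops at 124 mm (16 above a seated pack). Electronics box 40 mm high at x = 22 to 62; paddle on the -x side, to x = -125
- bay_right (a point): centre of the floor of the empty bay at the dock's y = -57 mm; axes as the dock's. A pack goes in with its x along the dock's x, either way round
- bay_left (a point): centre of the floor of the empty bay at the dock's y = +57 mm; axes as the dock's
- paddle (a joint): angle of the dock's hinged steel paddle: 0 up (at rest, plate sloping up 0.35 rad towards -x), 0.30 rad fully down at its stop; springs back; takes 4 to 8 N at the pad
- paddle_pad (a point): the place to press, on the paddle's upper face (plate 80 x 70 x 6 mm with rubber ribs), 62 mm from its hinge and about 46 mm above the bench when up; it sinks about 18 mm to the stop. The hinge lies along the dock's y at dock x = -45 mm, 22 mm above the bench
- wheel: bystander: black knobbly model-car wheel lying flat, 116 mm across, 42 mm high; origin at the centre of its underside
- shock: bystander: model-car shock absorber lying down, 120 mm long, 26 mm thick; origin at the middle of its underside, long axis x
- tub: bystander: white plastic screw-top tub, 72 mm across, 75 mm high; origin at the centre of its underside
- bay_middle (a point): centre of the floor of the dock's middle bay, which already holds a pack

How it is judged:
By the outcome, as a careful person would: the job done as asked, in the order asked, and still so for the second after the job is handed in, with the robot touching nothing.
It also fails if it takes over 67 s, if anything falls off the work surface, if the arm or the gripper's body presses on something with over 40 N, if the wrist force passes 120 N, or if a joint passes its speed limit or range.

## Robot

A 6-joint arm with a two-finger parallel gripper is mounted at the origin on the work surface. World frame = base frame: x ahead of the robot, y to its left, z up, the work surface at z = 0. Lengths are in m, angles in rad, forces in N, time in s.
With the tool pointing down it reaches from about 0.375 to 0.9 m from the base axis. Payload 3.1 kg.
Tool frame: the origin (TCP) lies between the finger pads; the fingertips stand 8 mm ahead of it and the grasp point (between the pads) lies 11 mm behind it; z points along the fingers, y is the line along which they close (so a half turn about z gives the same grasp; the last joint's range is limited). The gripper opens to 87 mm and grips with 3 to 60 N. Pads are 19 mm wide; open, the fingers measure 117 mm over their backs; the gripper's body (75 mm by 190 mm) begins 51 mm behind the grasp point.
Start: joints at [0.989, 0.527, 1.433, -0, 1.181, -0.178], TCP at [0.246, 0.575, 0.195] pointing down, gripper open.
Joint ranges: [-3.08, 3.08], [-0.75, 2.2], [0.22, 2.44], [-1.43, 4.57], [0, 2.65], [-2.85, 2.85]. Speed limits (rad/s): [2.79, 2.79, 3.14, 3.14, 3.14, 3.14].

## Interface

Orientations are given as a unit quaternion [x, y, z, w].
In Python, from rig import robot gives the robot as it stands.
- The arm moves only by the tool move_arm, never from a script. Its argument "motion" is text: rows parted by semicolons, each of 5 numbers parted by spaces: the opening, from -1 (shut) to 1 (fully open), then the shift along the tool's x, y, z normalised to -1 to 1, where 1 is 0.2 m, then the turn about the tool's z normalised to -1 to 1, where 1 is pi rad. A call has 1 to 12 rows; each row is the pose to reach, as a shift and turn from the pose commanded when the call began, along the tool's axes at that moment, turning the shorter way round; what a row does not reach only later rows make up. A row lasts 1/12 s, in which the tool goes at most 41.7 mm and 7.16 degrees, less where a joint would pass 70% of its speed; a pose out of reach is approached as far as the arm can. A call with a number of a shift or a turn outside -1 to 1 is refused whole. A call with a gripper value outside its range is refused whole. The fingers move at their own pace and stop on an object; "newtons" is the grip in N (left out, the last holds). Time passes only in rows, so rows that repeat a pose let the fingers close. It gives the time, the measured TCP pose, the force, the opening and the grip force at its end, in the units of the state.
- robot.get_obs(): the state, without advancing time (a new reading comes with each control period).
- robot.camera(name): name is "scene" or "top" or "wrist"; returns (picture, depth): 420x560x3 uint8, red, green, blue; 420x560 float32, m along the optical axis (not along the pixel's ray), 0 where there is no reading.
- robot.camera_model(name): a dict with "mtx" (3x3 intrinsics, pixels), "position" and "attitude" of the camera in the world. Camera axes: x right, y down, z forward; pixel columns grow to the right and rows downward; lengths in m; the calibration is good to about 2 mm. A picture is of the moment at which its call begins: read the wrist's pose just before it. camera_model takes no time and is no camera call; for the wrist camera it gives the pose at the moment of the call.
- robot.hand_in(): hands the job in; it is judged then, once.
The state is a dict: "time": time; "q": joint angles; "joint_velocities": joint speeds; "joint_torque": joint torques, N m; "position": TCP position; "tool_rot": TCP orientation; "ft_force": force on the tool from outside, world axes, zero at the start; "moment": the same for the moment, N m; "grip_width": finger opening in m; "grip_force": force on a finger pad.
Only numpy, scipy, OpenCV 4.12 (cv2) and the standard library are available. Lean on these libraries where they do the work, as an engineer would, in place of code of your own. Each camera call takes 0.05 s, during which the arm holds its last target. There are 200 camera calls.

## Working session

There is one attempt and no reset: what is moved stays moved. The work goes in short steps, Python scripts to look and compute and a tool call to move; the robot and the scene stay as the last step left them, time stands still between calls to the robot, and variables do not carry over. Pictures are saved under pics/ and viewed, at most 10 in all, crops included, and the job is handed in when it is done.

Besides the shell and the picture viewer there is one more tool, called as name(argument=value, ...) on one line, values as JSON. move_arm: Moves the arm, as the interface text tells. Its arguments: {"type":"object","properties":{"motion":{"type":"string"},"newtons":{"type":"number"}},"required":["motion"]}

```bash
mkdir -p pics; ls; python3 - <<'E'
from rig import robot
import cv2,numpy as np
o=robot.get_obs();print(o)
for n in("scene","top"):
    p,d=robot.camera(n);cv2.imwrite(f"pics/{n}0.png",p[:,:,::-1]);np.save(f"pics/{n}0.npy",d);print(n,robot.camera_model(n))
E
```

```text
pics
{'time': 0.0, 'q': array([ 9.88512642e-01,  5.28461947e-01,  1.43392049e+00, -2.72101067e-05,
        1.18136381e+00, -1.78505102e-01]), 'joint_velocities': array([-0.00031074,  0.0004222 ,  0.00164558, -0.00096765,  0.00014481,
        0.00069717]), 'joint_torque': array([-1.65783540e-04, -4.40053332e+01, -1.76590651e+01,  6.33148570e-02,
        5.84352377e-02, -1.62043771e-04]), 'position': array([0.24509985, 0.57407241, 0.19386849]), 'tool_rot': array([ 2.00515417e-01,  9.79689955e-01, -1.00449819e-03, -3.88119464e-04]), 'ft_force': array([ 0.40997695,  1.22584825, -0.0175557 ]), 'moment': array([-0.03081485,  0.01099763, -0.06242662]), 'grip_force': 0.0, 'grip_width': 0.08723995024087255}
scene {'mtx': array([[426.03537816,   0.        , 283.86247445],
       [  0.        , 426.03537816, 211.70569733],
       [  0.        ,   0.        ,   1.        ]]), 'position': array([0.98967779, 0.46566545, 0.84021645]), 'attitude': array([ 0.32771539,  0.88850773, -0.30262333, -0.10759067])}
top {'mtx': array([[486.01121333,   0.        , 279.10896939],
       [  0.        , 486.01121333, 209.95318597],
       [  0.        ,   0.        ,   1.        ]]), 'position': array([ 0.47356226, -0.00354921,  1.04514823]), 'attitude': array([-0.70304726,  0.70723294, -0.05869328,  0.04583906])}
```

View pics/top0.png

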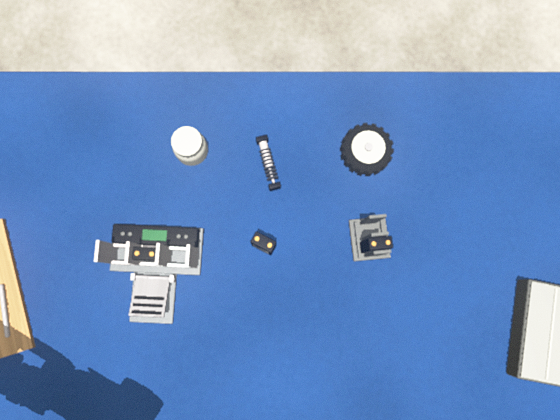

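View pics/scene0.png

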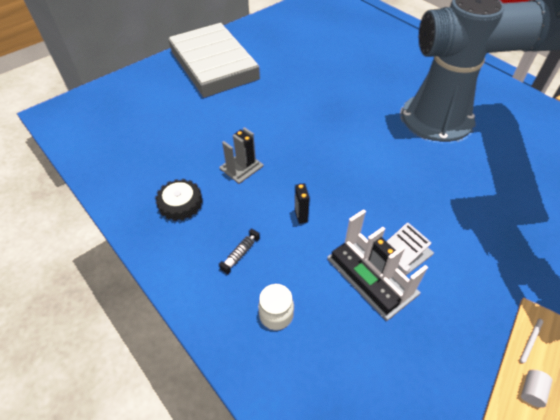

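The top view shows the dock at (155,250) with its paddle at (150,300), the bench pack at (263,242), the rack at (370,237) with its pack at (380,243), the wheel at (367,148), the shock at (268,163) and the tub at (188,145). I'll measure these from depth.

```bash
cat > h.py <<'E'
import numpy as np,cv2
from scipy.spatial.transform import Rotation as R
from rig import robot
def cloud(d,m):
    v,u=np.indices(d.shape);K=m["mtx"]
    p=np.stack([(u-K[0,2])/K[0,0]*d,(v-K[1,2])/K[1,1]*d,d],-1)
    p=p@R.from_quat(m["attitude"]).as_matrix().T+m["position"]
    p[d==0]=np.nan
    return p
def rect(p):
    (c,s,a)=cv2.minAreaRect((p[:,:2]*1000).astype(np.float32))
    return np.round(c,1),np.round(s,1),round(a,1),len(p)
E
python3 - <<'E'
from h import *
d=np.load("pics/top0.npy");P=cloud(d,robot.camera_model("top"))
print("table z",np.nanmedian(P[300:400,200:450,2]))
def sel(name,u0,u1,v0,v1,z0,z1,n=True):
    q=P[v0:v1,u0:u1].reshape(-1,3);q=q[(q[:,2]>z0)&(q[:,2]<z1)]
    print(name,rect(q),np.round(q.mean(0)*1000,1));
sel("bench",240,290,220,260,.085,.11)
sel("racktop",345,400,205,265,.097,.115)
sel("rackbase",345,400,205,265,.004,.014)
sel("dock pk",130,157,240,270,.1,.116)
sel("fins",85,210,215,275,.117,.14)
sel("box",85,210,215,275,.034,.046)
sel("base",85,210,215,280,.005,.02)
sel("paddle",120,180,272,330,.015,.07)
sel("paddlebase",120,180,272,330,.003,.015)
sel("tub",165,215,120,170,.06,.09);sel("wheel",335,400,120,180,.03,.06);sel("shock",250,290,130,195,.01,.05)
i=cv2.imread("pics/top0.png")
a=cv2.resize(i[210:330,85:215],None,fx=4.4,fy=4.4,interpolation=cv2.INTER_CUBIC)
cv2.imwrite("pics/c1.png",a)
E
```

```text
table z -0.0007793219597470591
bench (array([553.6,  10. ]), array([47.3, 24.9]), 62.6, 310) [553.4   9.8  95. ]
racktop (array([ 566.9, -217.1]), array([76. , 47.9]), 4.8, 501) [ 556.2 -217.5  104.3]
rackbase (array([ 573.3, -223.4]), array([101.4, 108.3]), 5.3, 686) [ 570.  -208.     7.5]
dock pk (array([532.9, 240.2]), array([48.5, 38.8]), 88.4, 354) [531.9 241.8 107.4]
fins (array([531.5, 238.4]), array([178.8,  40.6]), 86.8, 352) [531.8 241.4 122.8]
box (array([552.4, 236.6]), array([177.8,  82.6]), 86.8, 1964) [565.7 236.4  39.8]
base (array([550.1, 261.8]), array([248.4, 117.2]), 81.2, 1279) [517.7 226.8  11.2]
paddle (array([451.9, 239.4]), array([87.8, 89.1]), 1.1, 1515) [451.1 241.7  38.1]
paddlebase (array([439.4, 251.3]), array([126.2, 115.9]), 89.9, 732) [437.  230.    7.5]
tub (array([764.2, 167.6]), array([61.2, 62.1]), 87.2, 753) [763.  167.2  73.9]
wheel (array([ 759.7, -213.8]), array([109.8, 110.2]), 43.8, 1953) [ 757.6 -212.8   40.1]
shock (array([7.329e+02, 1.000e-01]), array([120.3,  25.6]), 14.5, 549) [7.339e+02 6.000e-01 2.080e+01]
```

View pics/c1.png

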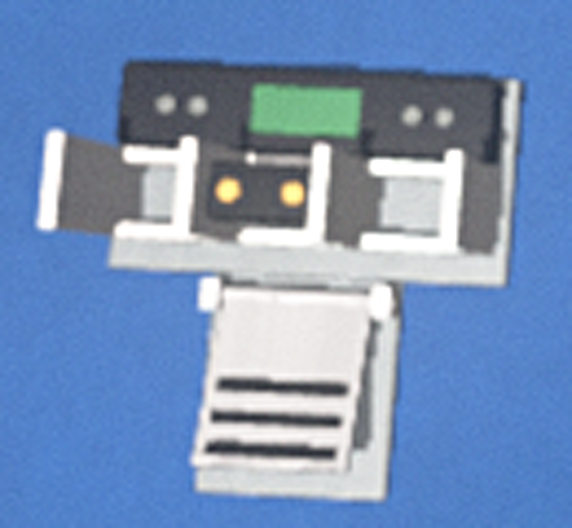

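The crop shows the dock's four fins, with the pack in the middle bay (contacts at (228,190) and (292,193)). The left and right bays are empty, and the paddle is ribbed at (280,415). Next I'll fly the wrist camera over the bench pack.

```bash
cat >> h.py <<'E'
def pose():
    o=robot.get_obs();M=R.from_quat(o["tool_rot"]).as_matrix()
    return o,o["position"],np.degrees(np.arctan2(M[1,1],M[0,1]))
def plan(x,y,z,th,p=None,t0=None,extra=2):
    if p is None: o,p,t0=pose()
    dt=(th-t0+90)%180-90            # + = ccw seen from above
    d=np.array([x,y,z])-p
    k=max(1,int(np.ceil(np.abs(d).max()/.17)),int(np.ceil(abs(dt)/75)))
    for i in range(k):
        a=np.radians(t0+dt*i/k);ty=np.array([np.cos(a),np.sin(a),0]);tx=np.array([-np.sin(a),np.cos(a),0])
        s=np.array([tx@d,ty@d,-d[2]])/k/.2
        n=int(np.ceil(max(np.linalg.norm(d)/k/.0417,abs(dt)/k/7.16)))+(extra if i==k-1 else 0)
        print("shift",np.round(s,4),"turn",round(-dt/k/180,4),"rows",n)
E
python3 -c "
from h import *
print(pose()[1:]);plan(.5536,.01,.26,-27.4)"
```

```text
(array([0.24516575, 0.5741419 , 0.19397736]), np.float64(66.8635933245315))
shift [-0.6316 -0.497  -0.0825] turn -0.1191 rows 4
shift [-0.4063 -0.6934 -0.0825] turn -0.1191 rows 4
shift [-0.1248 -0.7939 -0.0825] turn -0.1191 rows 4
shift [ 0.1739 -0.7846 -0.0825] turn -0.1191 rows 6
```

```bash
sed -i 's/dt=(th-t0+90)%180-90 /dt=(th-t0+180)%360-180 /' h.py
python3 -c "
from h import *
plan(.5536,.01,.26,-27.4)"
```

```text
shift [-0.6316 -0.497  -0.0825] turn 0.1309 rows 4
shift [-0.7776 -0.203  -0.0825] turn 0.1309 rows 4
shift [-0.7939  0.1248 -0.0825] turn 0.1309 rows 4
shift [-0.6778  0.4318 -0.0825] turn 0.1309 rows 6
```

move_arm(motion="1 -0.632 -0.497 -0.083 0.131;1 -0.632 -0.497 -0.083 0.131;1 -0.632 -0.497 -0.083 0.131;1 -0.632 -0.497 -0.083 0.131;1 -0.632 -0.497 -0.083 0.131")

```text
time: 0.52
position: [0.3251, 0.4286, 0.2116]
tool_rot: [0.399, 0.917, -0.002, 0.001]
ft_force: [-0.8, -0.4, -0.3]
grip_width: 0.087
grip_force: 0.0
```

move_arm(motion="1 -0.778 -0.203 -0.083 0.131;1 -0.778 -0.203 -0.083 0.131;1 -0.778 -0.203 -0.083 0.131;1 -0.778 -0.203 -0.083 0.131;1 -0.778 -0.203 -0.083 0.131")

```text
time: 0.93
position: [0.4033, 0.2884, 0.2286]
tool_rot: [0.578, 0.816, 0.0, 0.002]
ft_force: [0.3, 0.0, 0.9]
grip_width: 0.0869
grip_force: 0.0
```

move_arm(motion="1 -0.794 0.125 -0.083 0.131;1 -0.794 0.125 -0.083 0.131;1 -0.794 0.125 -0.083 0.131;1 -0.794 0.125 -0.083 0.131;1 -0.794 0.125 -0.083 0.131")

```text
time: 1.35
position: [0.4814, 0.1474, 0.2453]
tool_rot: [0.733, 0.681, 0.001, 0.002]
ft_force: [-0.5, 0.8, 0.1]
grip_width: 0.0869
grip_force: 0.0
```

move_arm(motion="1 -0.678 0.432 -0.083 0.131;1 -0.678 0.432 -0.083 0.131;1 -0.678 0.432 -0.083 0.131;1 -0.678 0.432 -0.083 0.131;1 -0.678 0.432 -0.083 0.131;1 -0.678 0.432 -0.083 0.131;1 -0.678 0.432 -0.083 0.131")

```text
time: 1.93
position: [0.553, 0.0118, 0.2604]
tool_rot: [0.854, 0.52, -0.001, -0.001]
ft_force: [0.1, 1.1, -0.5]
grip_width: 0.0871
grip_force: 0.0
```

```bash
python3 - <<'E'
from h import *
print(pose()[1:])
m=robot.camera_model("wrist");p,d=robot.camera("wrist");cv2.imwrite("pics/w1.png",p[:,:,::-1]);np.save("pics/w1.npy",d)
print(m, d[200:220,270:290].mean(),(d==0).mean())
P=cloud(d,m)
q=P.reshape(-1,3);q=q[(q[:,2]>.088)&(q[:,2]<.11)&(np.hypot(q[:,0]-.5536,q[:,1]-.01)<.05)];print(rect(q),np.median(q[:,2]))
print("table",np.nanmedian(P[P[...,2]<.01][:,2]))
E
```

```text
(array([0.55304492, 0.01179312, 0.26043462]), np.float64(-27.383331002480027))
{'mtx': array([[299.22517062,   0.        , 284.98941226],
       [  0.        , 299.22517062, 206.94715303],
       [  0.        ,   0.        ,   1.        ]]), 'position': array([0.58454189, 0.07129162, 0.45094737]), 'attitude': array([ 0.96408069, -0.23476432, -0.03052985,  0.12042456])} 0.4382241 0.04804421768707483
(array([553.7,  11.1]), array([45.8, 24.1]), 62.2, 777) 0.09645234855689994
table 0.0004673905480213625
```

View pics/w1.png

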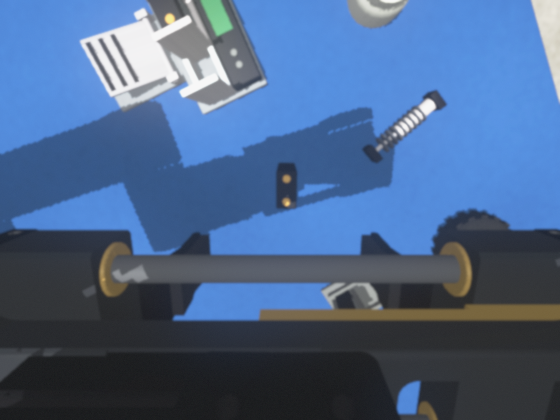

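The wrist view shows the bench pack at (287,185), the dock above it and part of the rack at (350,297). The wrist and top cameras agree on the pack position to about 1 mm.

```bash
python3 -c "
from h import *
plan(.5536,.0106,.10,-27.6);plan(.5536,.0106,.059,-27.6)"
```

```text
shift [-0.0054  0.0074  0.8028] turn 0.0015 rows 6
shift [-0.0027  0.0037  0.5039] turn 0.0008 rows 3
shift [-0.0027  0.0037  0.5039] turn 0.0008 rows 5
```

move_arm(motion="1 -0.004 0.006 0.15 0;1 -0.004 0.006 0.35 0;1 -0.004 0.006 0.55 0;1 -0.004 0.006 0.7 0;1 -0.004 0.006 0.8 0;1 -0.004 0.006 0.8 0;1 -0.004 0.006 0.8 0", newtons=25)

```text
time: 2.57
position: [0.5532, 0.0109, 0.1005]
tool_rot: [0.854, 0.52, -0.001, -0.001]
ft_force: [0.9, -0.7, 0.7]
grip_width: 0.0868
grip_force: 0.0
```

move_arm(motion="1 -0.001 0.001 0.1 0;1 -0.001 0.001 0.206 0;1 -0.001 0.001 0.206 0;0 -0.001 0.001 0.206 0;-0.2 -0.001 0.001 0.206 0;-0.3 -0.001 0.001 0.206 0;-0.35 -0.001 0.001 0.206 0;-0.35 -0.001 0.001 0.206 0")

```text
time: 3.23
position: [0.5555, 0.0087, 0.0612]
tool_rot: [0.855, 0.519, 0.001, 0.001]
ft_force: [0.1, 0.6, -0.6]
grip_width: 0.0614
grip_force: 0.0
```

move_arm(motion="-0.42 0 0 0 0;-0.5 0 0 0 0;-0.7 0 0 0 0;-0.7 0 0 0 0;-0.7 0 0 0 0;-0.7 0 0 0 0")

```text
time: 3.73
position: [0.5545, 0.0088, 0.0599]
tool_rot: [0.855, 0.519, -0.0, -0.0]
ft_force: [-0.3, 0.6, -0.5]
grip_width: 0.0246
grip_force: 25.0
```

```bash
python3 -c "
from h import *
print(pose())"
```

```text
({'time': 3.7333, 'q': array([-1.85564070e-01,  6.28392314e-01,  1.72329915e+00,  3.24268121e-05,
        7.90451180e-01,  2.93626676e-01]), 'joint_velocities': array([ 0.00199874, -0.00104427,  0.00215212, -0.00080509, -0.00097906,
        0.00028761]), 'joint_torque': array([-1.07456166e-01, -4.15895498e+01, -1.11530203e+01,  5.59375703e-02,
       -7.44976290e-02,  1.65261811e-02]), 'position': array([0.55452358, 0.00884948, 0.05994747]), 'tool_rot': array([ 8.54716725e-01,  5.19094640e-01, -1.96974600e-04, -1.92238897e-04]), 'ft_force': array([-0.32110355,  0.55317681, -0.53416217]), 'moment': array([-0.10484793,  0.09169465,  0.06335771]), 'grip_force': 24.964719414711, 'grip_width': 0.02455541152462451}, array([0.55452358, 0.00884948, 0.05994747]), np.float64(-27.456916879754946))
```

```bash
python3 -c "
from h import *
o,p,t=pose();plan(*(p+[0,0,.16]),t)
q=p+[0,0,.16]
plan(.5347,.2953,.22,-3.2,q,t)"
```

```text
shift [ 0.   0.  -0.8] turn -0.0 rows 6
shift [ 6.126e-01 -3.742e-01 -1.000e-04] turn -0.0674 rows 4
shift [ 6.775e-01 -2.371e-01 -1.000e-04] turn -0.0674 rows 6
```

move_arm(motion="-0.7 0 0 -0.05 0;-0.7 0 0 -0.15 0;-0.7 0 0 -0.3 0;-0.7 0 0 -0.45 0;-0.7 0 0 -0.6 0;-0.7 0 0 -0.72 0;-0.7 0 0 -0.8 0;-0.7 0 0 -0.8 0")

```text
time: 4.4
position: [0.5572, 0.0084, 0.2244]
tool_rot: [0.855, 0.519, 0.003, 0.003]
ft_force: [0.8, 0.5, -2.3]
grip_width: 0.0247
grip_force: 25.0
```

move_arm(motion="-0.7 0.1 -0.06 0 -0.01;-0.7 0.2 -0.12 0 -0.02;-0.7 0.33 -0.2 0 -0.035;-0.7 0.47 -0.29 0 -0.05;-0.7 0.613 -0.374 0 -0.067;-0.7 0.613 -0.374 0 -0.067")

```text
time: 4.9
position: [0.5426, 0.1576, 0.2186]
tool_rot: [0.794, 0.608, -0.0, -0.002]
ft_force: [-0.2, 0.4, -2.3]
grip_width: 0.0246
grip_force: 25.0
```

move_arm(motion="-0.7 0.14 -0.05 0 -0.015;-0.7 0.28 -0.1 0 -0.03;-0.7 0.42 -0.15 0 -0.045;-0.7 0.55 -0.19 0 -0.06;-0.7 0.64 -0.225 0 -0.067;-0.7 0.678 -0.237 0 -0.067;-0.7 0.678 -0.237 0 -0.067;-0.7 0.678 -0.237 0 -0.067")

```text
time: 5.57
position: [0.5347, 0.2945, 0.2191]
tool_rot: [0.727, 0.686, -0.001, 0.0]
ft_force: [-0.1, -0.2, -2.1]
grip_width: 0.0244
grip_force: 25.0
```

```bash
python3 - <<'E'
from h import *
print(pose()[1:])
m=robot.camera_model("wrist");p,d=robot.camera("wrist");cv2.imwrite("pics/w2.png",p[:,:,::-1]);np.savez("pics/w2.npz",d=d,**m)
p,d=robot.camera("top");cv2.imwrite("pics/t2.png",p[:,:,::-1]);np.save("pics/t2.npy",d)
p,d=robot.camera("scene");cv2.imwrite("pics/s2.png",p[:,:,::-1]);np.save("pics/s2.npy",d)
E
```

```text
(array([0.53467428, 0.29449479, 0.21910222]), np.float64(-3.3386647187060596))
```

View pics/w2.png

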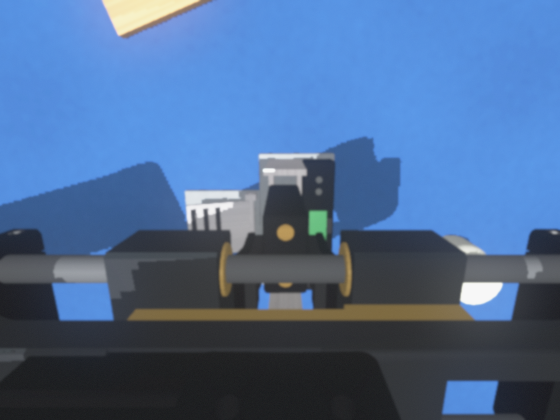

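The wrist view shows the held pack at (285,210), with the left bay's outer fin beyond it at (285,170) and the dock box at (315,190). I'll compare the pack and the bay numerically.

```bash
python3 - <<'E'
from h import *
f=np.load("pics/w2.npz");P=cloud(f["d"],{k:f[k] for k in("mtx","position","attitude")}).reshape(-1,3)
c=np.array([.5347,.2945]);a=np.radians(-3.2);ex=np.array([np.cos(a),np.sin(a)]);ey=np.array([-np.sin(a),np.cos(a)])
L=np.c_[(P[:,:2]-[.5315,.2384])@ex,(P[:,:2]-[.5315,.2384])@ey,P[:,2]]*1000
def st(n,q): print(n,len(q),*(np.round(np.nanpercentile(q[:,i],[0,3,50,97,100]),1) for i in range(3)))
b=lambda q,x0,x1,y0,y1,z0,z1:q[(q[:,0]>x0)&(q[:,0]<x1)&(q[:,1]>y0)&(q[:,1]<y1)&(q[:,2]>z0)&(q[:,2]<z1)]
for z in range(155,270,15): st("pack z%d"%z,b(L,-40,40,40,110,z,z+15))
st("topface",b(L,-30,30,20,100,245,262))
st("outer fin top",b(L,-40,40,75,100,119,130))
st("box",b(L,15,80,20,120,36,45)); st("base",b(L,-60,80,60,120,6,16))
for n in("top",):
    P=cloud(np.load("pics/t2.npy"),robot.camera_model(n)).reshape(-1,3)
    P0=cloud(np.load("pics/top0.npy"),robot.camera_model(n)).reshape(-1,3)
    T=np.c_[(P0[:,:2]-[.5315,.2384])@ex,(P0[:,:2]-[.5315,.2384])@ey,P0[:,2]]*1000
    for yf in(-85.5,-28.5,28.5,85.5): st("topcam fin",b(T,-40,40,yf-12,yf+12,120,130))
    st("topcam box",b(T,10,80,-95,95,36,45)); st("top midpack",b(T,-25,25,-27,27,102,112))
P=cloud(np.load("pics/s2.npy"),robot.camera_model("scene")).reshape(-1,3)
S=np.c_[(P[:,:2]-[.5315,.2384])@ex,(P[:,:2]-[.5315,.2384])@ey,P[:,2]]*1000
for yf in(-85.5,-28.5,28.5,85.5): st("scene fin",b(S,-40,40,yf-12,yf+12,120,130))
st("scene midpack",b(S,-25,25,-27,27,104,112));st("scene box",b(S,10,80,-95,95,36,45))
for z in range(155,230,20): st("scene pack",b(S,-40,40,20,110,z,z+20))
E
```

```text
pack z155 56 [-14.  -12.5  -1.8   8.8  10.3] [78.5 79.8 80.3 80.5 80.6] [161.  162.1 165.  168.4 169.3]
pack z170 116 [-13.5 -12.8  -1.3   9.8  10.5] [78.7 79.7 80.2 80.5 80.5] [170.8 171.  177.5 184.6 184.9]
pack z185 129 [-13.1 -12.1  -1.2  10.   10.8] [79.3 79.7 80.2 80.5 80.5] [185.1 185.7 193.4 199.7 199.8]
pack z200 149 [-13.  -12.2  -0.4  10.6  11.3] [79.  79.6 80.2 80.5 80.5] [200.1 200.7 207.5 214.  215. ]
pack z215 211 [-12.9 -12.   -0.3  10.7  11.8] [78.2 79.6 80.1 80.4 80.8] [215.  215.2 222.8 229.7 229.9]
pack z230 253 [-12.5 -11.6  -0.2  11.2  12.3] [78.2 79.6 80.1 80.4 80.5] [230.  231.1 238.  244.6 245. ]
pack z245 2279 [-21.2 -16.7  -0.2  16.7  21.3] [40.  58.5 68.7 80.2 80.5] [245.1 248.1 255.7 257.5 259.9]
pack z260 479 [-21.9 -20.6  12.4  20.9  21.9] [47.  49.2 66.5 68.1 68.4] [260.  260.6 268.4 274.5 275. ]
topface 2727 [-21.2 -16.6  -0.2  16.7  21.3] [33.  35.2 67.5 80.2 80.5] [245.1 248.6 255.7 258.4 261.9]
outer fin top 299 [-21.  -19.9  -0.7  18.4  19.5] [82.9 83.1 86.1 88.6 88.6] [119.1 120.4 124.3 125.6 126.8]
box 1687 [15.9 19.3 40.9 59.6 61.1] [20.  22.7 
[... 1131 characters left out ...]
 2.1  20.7  21.6] [79.6 79.7 83.  86.  86.2] [120.5 121.  124.1 125.9 126.3]
scene midpack 235 [-12.2 -10.6   2.2  14.2  22.3] [-26.2 -23.8  -3.1  16.8  26.9] [104.1 105.  108.  110.6 111.5]
scene box 1721 [10.1 15.6 40.2 62.1 64.6] [-91.2 -84.5   4.3  81.3  86. ] [36.1 36.9 40.3 43.7 44.9]
scene pack 123 [-9.5 -5.9 12.2 14.  14.5] [30.6 33.2 59.  77.2 77.5] [159.7 161.2 168.3 174.6 174.9]
scene pack 181 [-9.2 -4.6 12.8 14.5 15.2] [29.8 32.  58.8 77.1 77.3] [175.2 175.9 185.6 194.7 194.9]
scene pack 159 [-8.9 -6.  13.2 14.7 15.2] [31.2 33.7 64.  77.1 77.3] [195.  195.8 204.1 213.1 214.7]
scene pack 107 [-10.7  -7.3  13.3  14.8  15.5] [60.2 61.1 72.6 77.1 77.4] [215.1 215.6 224.9 234.6 234.9]
```

move_arm(motion="-0.7 0.003 0.003 0 0;-0.7 0.003 0.003 0.06 0;-0.7 0.003 0.003 0.13 0;-0.7 0.003 0.003 0.2 0;-0.7 0.003 0.003 0.28 0;-0.7 0.003 0.003 0.35 0;-0.7 0.003 0.003 0.41 0;-0.7 0.003 0.003 0.46 0;-0.7 0.003 0.003 0.5 0;-0.7 0.003 0.003 0.53 0;-0.7 0.003 0.003 0.53 0")

```text
time: 6.63
position: [0.5352, 0.2954, 0.1129]
tool_rot: [0.728, 0.686, -0.001, -0.0]
ft_force: [-0.6, 0.8, -1.7]
grip_width: 0.0247
grip_force: 25.0
```

```bash
python3 - <<'E'
from h import *
o,p,t=pose();print(p,t,o["ft_force"],o["moment"])
a=np.radians(-3.2);ex=np.array([np.cos(a),np.sin(a)]);ey=np.array([-np.sin(a),np.cos(a)])
b=lambda q,x0,x1,y0,y1,z0,z1:q[(q[:,0]>x0)&(q[:,0]<x1)&(q[:,1]>y0)&(q[:,1]<y1)&(q[:,2]>z0)&(q[:,2]<z1)]
def st(n,q): print(n,len(q),*(np.round(np.nanpercentile(q[:,i],[0,3,50,97,100]),1) for i in range(3)))
for n in("wrist","scene"):
    m=robot.camera_model(n);im,d=robot.camera(n);cv2.imwrite(f"pics/{n}3.png",im[:,:,::-1])
    P=cloud(d,m).reshape(-1,3);L=np.c_[(P[:,:2]-[.5315,.2384])@ex,(P[:,:2]-[.5315,.2384])@ey,P[:,2]]*1000
    st(n+" outer fin",b(L,-40,40,76,100,119,129))
    for z in range(40,140,15): st("pack z%d"%z,b(L,-30,30,60,82,z,z+15))
    if n=="scene": c=im[200:330,320:440]; cv2.imwrite("pics/s3c.png",cv2.resize(c,None,fx=4.5,fy=4.5,interpolation=cv2.INTER_CUBIC)[:,:,::-1])
E
```

```text
[0.53523716 0.29544132 0.11287135] -3.36242472285801 [-0.56756073  0.7934961  -1.67228777] [-0.07308383  0.06725416 -0.00281519]
wrist outer fin 887 [-21.1 -19.8  -0.3  18.6  19.9] [79.4 81.  85.2 88.5 88.7] [119.  120.7 124.5 126.9 128.8]
pack z40 98 [-20.9 -20.   26.9  29.6  30. ] [60.1 60.2 65.8 81.9 82. ] [40.  40.1 41.  43.7 44.1]
pack z55 0 nan nan nan
pack z70 0 nan nan nan
pack z85 0 nan nan nan
pack z100 0 nan nan nan
pack z115 158 [-12.2 -11.3   0.3  11.5  12.6] [79.4 80.6 81.1 81.4 81.5] [116.7 119.8 124.4 129.2 129.7]
pack z130 361 [-20.6 -17.3   0.4  18.4  21.3] [66.6 67.1 81.  81.4 81.5] [130.  130.7 140.  144.8 145. ]
scene outer fin 89 [-19.9 -17.8   3.4  20.7  21.9] [76.6 77.8 82.3 85.7 86.2] [119.3 120.5 124.  127.5 128.7]
pack z40 42 [15.7 16.  20.3 29.4 29.9] [60.3 61.4 70.3 80.4 81.4] [40.2 40.2 41.6 50.3 52.1]
pack z55 31 [12.  12.3 13.3 20.9 21.3] [60.4 60.9 70.2 81.6 82. ] [56.4 57.4 63.9 69.5 69.9]
pack z70 33 [12.7 13.  14.2 21.4 21.6] [60.4 61.  70.3 81.  81.9] [70.9 71.4 78.7 83.9 84.7]
pack z85 37 [12.8 13.  14.3 21.7 22.3] [60.8 62.5 70.1 81.5 81.9] [85.  85.2 93.3 98.6 99.3]
pack z100 31 [13.3 13.5 14.4 21.  21.1] [62.6 63.7 71.7 81.4 81.8] [100.1 101.2 107.7 114.2 114.6]
pack z115 79 [-17.7 -13.4  13.5  20.9  21.9] [63.4 64.1 78.2 81.7 81.9] [115.  115.7 123.9 129.1 129.9]
pack z130 49 [-8.  -6.5 13.8 15.4 15.6] [65.1 66.  77.1 79.  79.1] [131.3 131.8 139.2 143.8 144.3]
  return np.nanmean(a, axis, out=out, keepdims=keepdims)
```

View pics/s3c.png

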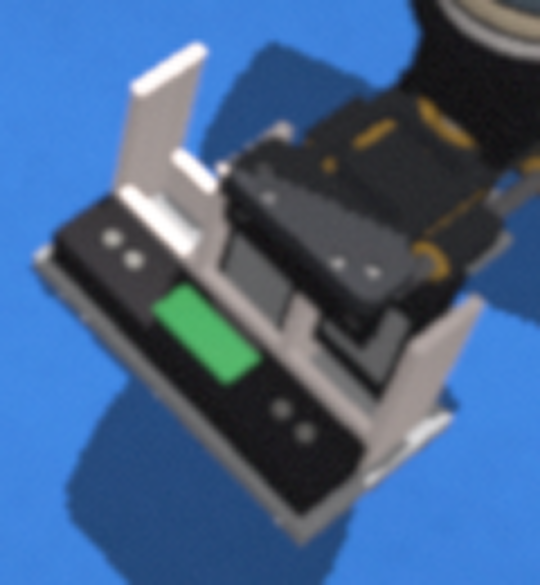

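The crop shows the pack hanging inside the left bay between the fins, around (375,340). No contact force shows, so I'll continue slowly.

move_arm(motion="-0.7 0 0.002 0.02 0;-0.7 0 0.002 0.04 0;-0.7 0 0.002 0.06 0;-0.7 0 0.002 0.08 0;-0.7 0 0.002 0.1 0;-0.7 0 0.002 0.12 0;-0.7 0 0.002 0.14 0;-0.7 0 0.002 0.16 0;-0.7 0 0.002 0.175 0;-0.7 0 0.002 0.185 0;-0.7 0 0.002 0.185 0;-0.7 0 0.002 0.185 0")

```text
time: 7.73
position: [0.5362, 0.296, 0.0769]
tool_rot: [0.727, 0.686, -0.0, -0.0]
ft_force: [-0.1, 0.2, -2.7]
grip_width: 0.0249
grip_force: 25.0
```

move_arm(motion="-0.7 0 0 0.005 0;-0.7 0 0 0.01 0;-0.7 0 0 0.014 0;-0.7 0 0 0.018 0;-0.7 0 0 0.022 0;-0.7 0 0 0.022 0")

```text
time: 8.23
position: [0.5361, 0.2959, 0.0725]
tool_rot: [0.727, 0.686, -0.0, -0.0]
ft_force: [-0.8, -0.9, -2.7]
grip_width: 0.0246
grip_force: 25.0
```

move_arm(motion="-0.7 0 0 0.003 0;-0.7 0 0 0.005 0;-0.7 0 0 0.005 0;-0.7 0 0 0.005 0")

```text
time: 8.57
position: [0.5363, 0.2961, 0.072]
tool_rot: [0.727, 0.686, 0.0, 0.0]
ft_force: [-0.8, 0.4, 0.2]
grip_width: 0.0248
grip_force: 25.0
```

move_arm(motion="-0.7 0 0 0.003 0;-0.7 0 0 0.003 0;-0.42 0 0 0.003 0;-0.4 0 0 0.003 0;-0.38 0 0 0.003 0;-0.34 0 0 0.003 0;-0.28 0 0 0.003 0;-0.2 0 0 0.003 0;-0.1 0 0 0.003 0;-0.1 0 0 0.003 0")

```text
time: 9.4
position: [0.5363, 0.2959, 0.0709]
tool_rot: [0.727, 0.686, -0.0, 0.0]
ft_force: [0.5, -1.2, 0.1]
grip_width: 0.0372
grip_force: 0.0
```

```bash
python3 - <<'E'
from h import *
o,p,t=pose();print(p,t,o["ft_force"],o["grip_width"])
a=np.radians(-3.2);ex=np.array([np.cos(a),np.sin(a)]);ey=np.array([-np.sin(a),np.cos(a)])
m=robot.camera_model("wrist");im,d=robot.camera("wrist")
P=cloud(d,m).reshape(-1,3);L=np.c_[(P[:,:2]-[.5315,.2384])@ex,(P[:,:2]-[.5315,.2384])@ey,P[:,2]]*1000
q=L[(abs(L[:,0])<11)&(L[:,1]>60)&(L[:,1]<79)&(L[:,2]>80)&(L[:,2]<130)];print(len(q),np.percentile(q[:,2],[2,50,98]))
E
```

```text
[0.53628795 0.29591663 0.0709431 ] -3.336435749438918 [ 0.54518513 -1.16652709  0.06929501] 0.037240009892200554
1223 [107.42247316 108.66679206 110.01224279]
```

The pack is seated: its top reads 108.7 mm against 108 mm expected. Next I'll retract and head for the rack.

```bash
python3 - <<'E'
from h import *
for n in("top","scene"):
    im=cv2.imread(f"pics/{n}0.png").astype(int);P=cloud(np.load(f"pics/{n}0.npy"),robot.camera_model(n))
    near=(np.hypot(P[...,0]-.565,P[...,1]+.217)<.07)
    dark=(im.max(2)<75)|((im[...,2]>im[...,0]+60))
    print(n,"pack",rect(P[near&dark&(P[...,2]>.097)&(P[...,2]<.112)]))
    print("cheeks",rect(P[near&~dark&(im.max(2)<200)&(P[...,2]>.1025)&(P[...,2]<.114)]))
o,p,t=pose();plan(*(p+[0,0,.19]),t)
plan(.55,-.15,p[2]+.19,90,p+[0,0,.19],t)
E
```

```text
top pack (array([ 547.8, -215.3]), array([43. , 22.8]), 82.7, 52)
cheeks (array([ 566.9, -216.4]), array([76. , 46.2]), 4.8, 328)
scene pack (array([ 545.6, -217.2]), array([45.6, 27.9]), 83.7, 97)
cheeks (array([ 567.1, -218.8]), array([79.2, 45.9]), 8.4, 160)
shift [ 0.     0.    -0.475] turn -0.0 rows 3
shift [ 0.     0.    -0.475] turn -0.0 rows 5
shift [-0.7406  0.0661 -0.    ] turn -0.1728 rows 5
shift [-0.6682 -0.3261 -0.    ] turn -0.1728 rows 5
shift [-0.4036 -0.6245 -0.    ] turn -0.1728 rows 7
```

```bash
python3 - <<'E'
from h import *
o,p,t=pose();plan(.548,-.2165,.261,-97,p+[0,0,.19],t)
E
```

```text
shift [-0.6386  0.0519 -0.    ] turn 0.1301 rows 4
shift [-0.5654  0.3014 -0.    ] turn 0.1301 rows 4
shift [-0.399   0.5013 -0.    ] turn 0.1301 rows 4
shift [-0.167   0.6185 -0.    ] turn 0.1301 rows 6
```

move_arm(motion="-0.1 0 0 -0.1 0;-0.1 0 0 -0.3 0;-0.1 0 0 -0.5 0;-0.1 0 0 -0.7 0;-0.1 0 0 -0.95 0;-0.1 0 0 -0.95 0;-0.1 0 0 -0.95 0")

```text
time: 10.03
position: [0.5387, 0.2969, 0.2657]
tool_rot: [0.727, 0.686, 0.004, 0.002]
ft_force: [0.8, 0.1, -0.2]
grip_width: 0.0392
grip_force: 0.0
```

move_arm(motion="0.5 -0.639 0.052 0 0.13;1 -0.639 0.052 0 0.13;1 -0.639 0.052 0 0.13;1 -0.639 0.052 0 0.13;1 -0.639 0.052 0 0.13")

```text
time: 10.45
position: [0.5379, 0.1651, 0.2587]
tool_rot: [0.853, 0.522, -0.002, -0.001]
ft_force: [0.4, 0.1, 0.2]
grip_width: 0.0642
grip_force: 0.0
```

move_arm(motion="1 -0.565 0.301 0 0.13;1 -0.565 0.301 0 0.13;1 -0.565 0.301 0 0.13;1 -0.565 0.301 0 0.13;1 -0.565 0.301 0 0.13")

```text
time: 10.87
position: [0.5416, 0.0386, 0.2594]
tool_rot: [0.94, 0.34, -0.001, -0.001]
ft_force: [-0.3, 0.5, -0.0]
grip_width: 0.0861
grip_force: 0.0
```

move_arm(motion="1 -0.399 0.501 0 0.13;1 -0.399 0.501 0 0.13;1 -0.399 0.501 0 0.13;1 -0.399 0.501 0 0.13;1 -0.399 0.501 0 0.13")

```text
time: 11.28
position: [0.5451, -0.0885, 0.2598]
tool_rot: [0.99, 0.143, -0.001, -0.001]
ft_force: [0.5, -0.2, 0.8]
grip_width: 0.0871
grip_force: 0.0
```

move_arm(motion="1 -0.167 0.619 0 0.13;1 -0.167 0.619 0 0.13;1 -0.167 0.619 0 0.13;1 -0.167 0.619 0 0.13;1 -0.167 0.619 0 0.13;1 -0.167 0.619 0 0.13;1 -0.167 0.619 0 0.13")

```text
time: 11.87
position: [0.5481, -0.2134, 0.2605]
tool_rot: [0.998, -0.058, -0.001, -0.001]
ft_force: [0.7, 0.3, -1.1]
grip_width: 0.087
grip_force: 0.0
```

```bash
python3 - <<'E'
from h import *
print(pose()[1:])
m=robot.camera_model("wrist");im,d=robot.camera("wrist");cv2.imwrite("pics/w4.png",im[:,:,::-1]);P=cloud(d,m);np.save("pics/w4P.npy",P)
im=im.astype(int)
near=(np.hypot(P[...,0]-.565,P[...,1]+.217)<.07)
dark=(im.max(2)<75)|((im[...,0]>im[...,2]+60))
print("pack",rect(P[near&dark&(P[...,2]>.1)&(P[...,2]<.112)]))
for z0,z1 in((.1,.115),(.105,.113)): print("cheeks+pack",rect(P[near&(P[...,2]>z0)&(P[...,2]<z1)]))
print("cheeks",rect(P[near&~dark&(P[...,2]>.104)&(P[...,2]<.114)]))
print("base",rect(P[near&(P[...,2]>.004)&(P[...,2]<.0115)]))
E
```

```text
(array([ 0.5481142, -0.2133912,  0.2604722]), np.float64(-96.64445486704902))
pack (array([ 550. , -218.9]), array([23.8, 40.3]), 5.4, 252)
cheeks+pack (array([ 567. , -216.8]), array([75.9, 47. ]), 5.2, 1380)
cheeks+pack (array([ 566.9, -216.3]), array([75.8, 44.5]), 5.2, 693)
cheeks (array([ 567. , -216.7]), array([75.8, 45.9]), 5.2, 876)
base (array([ 567.1, -216.6]), array([89.9, 80. ]), 5.2, 1635)
```

View pics/w4.png

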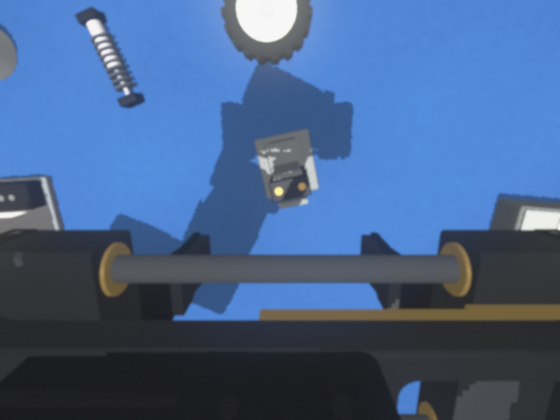

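The wrist view shows the rack at (288,168) with the pack in its near slot (contacts at (279,190) and (302,186)). The fit of the rack base (89.9 x 80 mm, yaw 5.2°) puts the slot at (0.5498,-0.2184).

```bash
python3 - <<'E'
from h import *
o,p,t=pose();plan(.5498,-.2184,.12,-84.8);plan(.5498,-.2184,.067,-84.8,np.array([.5498,-.2184,.12]),-84.8)
E
```

```text
shift [0.011  0.023  0.7036] turn -0.0659 rows 6
shift [0.    0.    0.265] turn -0.0 rows 4
```

move_arm(motion="1 0.011 0.023 0 -0.033;1 0.011 0.023 0.05 -0.066;1 0.011 0.023 0.2 -0.066;1 0.011 0.023 0.4 -0.066;1 0.011 0.023 0.55 -0.066;1 0.011 0.023 0.66 -0.066;1 0.011 0.023 0.704 -0.066;1 0.011 0.023 0.704 -0.066;1 0.011 0.023 0.704 -0.066")

```text
time: 12.67
position: [0.5505, -0.2206, 0.1209]
tool_rot: [0.999, 0.044, 0.0, 0.0]
ft_force: [0.5, 0.4, 0.5]
grip_width: 0.0872
grip_force: 0.0
```

```bash
python3 - <<'E'
from h import *
o,p,t=pose();print(p,t);plan(.5498,-.2184,.067,-84.8)
E
```

```text
[ 0.55045575 -0.22061649  0.12087695] -84.9534729372636
shift [-0.0023 -0.0113  0.2694] turn -0.0009 rows 4
```

move_arm(motion="1 -0.002 -0.011 0.08 0;1 -0.002 -0.011 0.16 0;1 -0.002 -0.011 0.23 0;1 -0.002 -0.011 0.27 0;0.6 -0.002 -0.011 0.27 0;0.4 -0.002 -0.011 0.27 0;0.25 -0.002 -0.011 0.27 0;0.2 -0.002 -0.011 0.27 0")

```text
time: 13.33
position: [0.5501, -0.2197, 0.0676]
tool_rot: [0.999, 0.043, 0.001, 0.001]
ft_force: [-0.2, -0.0, 0.2]
grip_width: 0.0681
grip_force: 0.0
```

move_arm(motion="0.14 0 0 0 0;0.1 0 0 0 0;0.05 0 0 0 0;-0.1 0 0 0 0;-0.1 0 0 0 0;-0.1 0 0 0 0")

```text
time: 13.83
position: [0.5493, -0.2192, 0.0665]
tool_rot: [0.999, 0.043, 0.0, 0.0]
ft_force: [-0.3, 0.3, 2.2]
grip_width: 0.0463
grip_force: 25.0
```

move_arm(motion="-0.1 0 0 -0.03 0;-0.1 0 0 -0.08 0;-0.1 0 0 -0.14 0;-0.1 0 0 -0.2 0;-0.1 0 0 -0.27 0;-0.1 0 0 -0.34 0;-0.1 0 0 -0.42 0;-0.1 0 0 -0.5 0;-0.1 0 0 -0.58 0;-0.1 0 0 -0.65 0;-0.1 0 0 -0.65 0;-0.1 0 0 -0.65 0")

```text
time: 14.83
position: [0.5495, -0.2194, 0.1972]
tool_rot: [0.999, 0.043, 0.001, 0.001]
ft_force: [0.1, 0.2, -1.9]
grip_width: 0.047
grip_force: 25.0
```

```bash
python3 - <<'E'
from h import *
o,p,t=pose();print(p,t,o["ft_force"],o["grip_width"])
# pack extent seen from scene
P=cloud(robot.camera("scene")[1],robot.camera_model("scene")).reshape(-1,3)
for z in(.118,.135,.15): 
  q=P[(np.hypot(P[:,0]-.55,P[:,1]+.219)<.05)&(P[:,2]>z)&(P[:,2]<z+.015)];print(z,rect(q))
plan(.53,-.06,.2,-93.2)
E
```

```text
[ 0.54946499 -0.21936049  0.19724785] -85.05769851141228 [ 0.09708338  0.18640115 -1.92464559] 0.04701638153858749
0.118 (array([0., 0.]), array([0., 0.]), 0.0, 0)
0.135 (array([ 559. , -215.4]), array([20.7, 46.9]), 32.8, 53)
0.15 (array([ 559.6, -215. ]), array([24.5, 50.7]), 34.1, 90)
shift [-0.0247 -0.7996 -0.0195] turn 0.0452 rows 6
```

move_arm(motion="-0.1 -0.003 -0.08 -0.01 0;-0.1 -0.006 -0.2 -0.015 0.01;-0.1 -0.012 -0.34 -0.015 0.02;-0.1 -0.018 -0.48 -0.015 0.03;-0.1 -0.022 -0.62 -0.015 0.045;-0.1 -0.025 -0.73 -0.015 0.045;-0.1 -0.025 -0.8 -0.015 0.045;-0.1 -0.025 -0.8 -0.015 0.045;-0.1 -0.025 -0.8 -0.015 0.045")

```text
time: 15.63
position: [0.53, -0.0594, 0.1988]
tool_rot: [1.0, -0.026, -0.0, 0.0]
ft_force: [0.6, 0.3, -1.7]
grip_width: 0.0469
grip_force: 25.0
```

move_arm(motion="-0.1 0 0 0.06 0;-0.1 0 0 0.14 0;-0.1 0 0 0.23 0;-0.1 0 0 0.32 0;-0.1 0 0 0.41 0;-0.1 0 0 0.49 0;-0.1 0 0 0.55 0;-0.1 0 0 0.6 0;-0.1 0 0 0.64 0;-0.1 0 0 0.66 0;-0.1 0 0 0.66 0;-0.1 0 0 0.66 0")

```text
time: 16.63
position: [0.5308, -0.0605, 0.0674]
tool_rot: [1.0, -0.028, 0.0, 0.0]
ft_force: [0.9, -0.9, -2.0]
grip_width: 0.0464
grip_force: 25.0
```

Nine millimetres remain before the expected contact.

move_arm(motion="-0.1 0 0 0.01 0;-0.1 0 0 0.02 0;-0.1 0 0 0.028 0;-0.1 0 0 0.034 0;-0.1 0 0 0.038 0;-0.1 0 0 0.038 0;-0.1 0 0 0.038 0")

```text
time: 17.22
position: [0.5304, -0.0601, 0.0597]
tool_rot: [1.0, -0.027, -0.0, -0.0]
ft_force: [0.1, 0.0, -1.7]
grip_width: 0.0467
grip_force: 25.0
```

move_arm(motion="-0.1 0 0 0.003 0;-0.1 0 0 0.005 0;-0.1 0 0 0.007 0;-0.1 0 0 0.007 0;-0.1 0 0 0.007 0")

```text
time: 17.63
position: [0.5305, -0.0602, 0.0585]
tool_rot: [1.0, -0.028, 0.0, 0.0]
ft_force: [-0.2, -0.3, 0.2]
grip_width: 0.0466
grip_force: 25.0
```

move_arm(motion="-0.1 0 0 0.002 0;0.08 0 0 0.002 0;0.1 0 0 0.002 0;0.13 0 0 0.002 0;0.18 0 0 0.002 0;0.25 0 0 0.002 0;0.4 0 0 0.002 0;0.6 0 0 0.002 0;0.8 0 0 0.002 0;0.8 0 0 -0.1 0;0.8 0 0 -0.25 0;0.8 0 0 -0.4 0")

```text
time: 18.63
position: [0.5293, -0.0599, 0.1382]
tool_rot: [1.0, -0.028, -0.002, -0.0]
ft_force: [0.9, 0.4, -0.4]
grip_width: 0.0774
grip_force: 0.0
```

move_arm(motion="1 0 0 -0.2 0;1 0 0 -0.4 0;1 0 0 -0.5 -0.05;1 0 0 -0.5 -0.1;1 0 0 -0.5 -0.15;1 0 0 -0.5 -0.2;1 0 0 -0.5 -0.25;1 0 0 -0.5 -0.25;1 0 0 -0.5 -0.25")

```text
time: 19.38
position: [0.5301, -0.0601, 0.2382]
tool_rot: [0.933, 0.359, -0.0, -0.0]
ft_force: [-0.2, 0.0, 0.0]
grip_width: 0.0872
grip_force: 0.0
```

move_arm(motion="1 0 0 0 -0.04;1 0 0 0 -0.08;1 0 0 0 -0.12;1 0 0 0 -0.16;1 0 0 0 -0.2;1 0 0 0 -0.25;1 0 0 0 -0.25;1 0 0 0 -0.25;1 0 0 0 -0.25")

```text
time: 20.13
position: [0.5302, -0.0601, 0.2382]
tool_rot: [0.727, 0.687, -0.0, -0.0]
ft_force: [-1.1, -0.3, -0.1]
grip_width: 0.0868
grip_force: 0.0
```

```bash
cat >> h.py <<'E'
def look(x,y,r,z0,z1,cams=("wrist","top")):
    for n in cams:
        m=robot.camera_model(n);im,d=robot.camera(n);P=cloud(d,m)
        q=P[(np.hypot(P[...,0]-x,P[...,1]-y)<r)&(P[...,2]>z0)&(P[...,2]<z1)]
        print(n,rect(q) if len(q) else 0)
E
python3 - <<'E'
from h import *
o,p,t=pose();print(p,t,o["grip_width"])
look(.5305,-.06,.04,.09,.103)
E
```

```text
[ 0.53019802 -0.06013668  0.23815699] -3.227700410290139 0.08675831972962102
wrist (array([529.9, -59.3]), array([47.3, 24.2]), 87.1, 905)
top 0
```

move_arm(motion="1 0.003 0 0.1 0;1 0.003 0 0.25 0;1 0.003 0 0.4 0;1 0.003 0 0.55 0;1 0.003 0 0.68 0;1 0.003 0 0.78 0;1 0.003 0 0.85 0;1 0.003 0 0.895 0;1 0.003 0 0.895 0;0.5 0.003 0 0.895 0;0.2 0.003 0 0.895 0;0 0.003 0 0.895 0")

```text
time: 21.23
position: [0.5314, -0.0599, 0.0604]
tool_rot: [0.726, 0.687, 0.001, 0.001]
ft_force: [-0.2, 0.3, -0.1]
grip_width: 0.074
grip_force: 0.0
```

```bash
python3 - <<'E'
from h import *
o,p,t=pose();print(p,t,o["grip_width"]);plan(.5299,-.0597,.059,-3.0)
E
```

```text
[ 0.53139425 -0.05987376  0.06040486] -3.1619217530145525 0.07402160600653333
shift [ 0.0005 -0.0075  0.007 ] turn -0.0009 rows 3
```

move_arm(motion="-0.1 0 0 0 0;-0.2 0 0 0 0;-0.25 0 0 0 0;-0.3 0 0 0 0;-0.3 0 0 0 0")

```text
time: 21.65
position: [0.5305, -0.0596, 0.0594]
tool_rot: [0.726, 0.687, 0.0, 0.0]
ft_force: [-0.1, 0.5, 1.3]
grip_width: 0.0419
grip_force: 0.0
```

move_arm(motion="-0.36 0 -0.002 0 0;-0.4 0 -0.002 0 0;-0.42 0 -0.002 0 0;-0.45 0 -0.002 0 0;-0.55 0 -0.002 0 0;-0.7 0 -0.002 0 0;-0.7 0 -0.002 0 0;-0.7 0 -0.002 0 0;-0.7 0 -0.002 0 0")

```text
time: 22.4
position: [0.53, -0.0596, 0.0592]
tool_rot: [0.726, 0.687, -0.0, -0.0]
ft_force: [-1.4, -0.5, 0.1]
grip_width: 0.0246
grip_force: 25.0
```

```bash
python3 - <<'E'
from h import *
o,p,t=pose();print(p,t)
# bay_right in robot terms: left bay was reached at (0.5361,0.2959); step -114 mm along dock y
a=np.radians(-3.2);print(np.array([.5361,.2959])-.114*np.array([-np.sin(a),np.cos(a)]))
q=p+[0,0,.16];plan(.5297,.1821,q[2],-3.2,q,t)
E
```

```text
[ 0.52997247 -0.05956609  0.05919651] -3.1540565555205355
[0.52973635 0.18207775]
shift [ 0.6032 -0.0339 -0.    ] turn 0.0001 rows 3
shift [ 0.6032 -0.0342 -0.    ] turn 0.0001 rows 5
```

move_arm(motion="-0.7 0 0 -0.05 0;-0.7 0 0 -0.15 0;-0.7 0 0 -0.3 0;-0.7 0 0 -0.45 0;-0.7 0 0 -0.6 0;-0.7 0 0 -0.72 0;-0.7 0 0 -0.8 0;-0.7 0 0 -0.8 0")

```text
time: 23.07
position: [0.5324, -0.0602, 0.2236]
tool_rot: [0.726, 0.687, 0.002, 0.004]
ft_force: [-0.4, -1.0, -2.3]
grip_width: 0.0242
grip_force: 25.0
```

move_arm(motion="-0.7 0.1 -0.005 0 0;-0.7 0.23 -0.012 0 0;-0.7 0.38 -0.02 0 0;-0.7 0.5 -0.03 0 0;-0.7 0.603 -0.034 0 0;-0.7 0.603 -0.034 0 0")

```text
time: 23.57
position: [0.528, 0.065, 0.2179]
tool_rot: [0.725, 0.689, -0.0, -0.002]
ft_force: [-0.4, 0.2, -1.9]
grip_width: 0.0246
grip_force: 25.0
```

move_arm(motion="-0.7 0.14 -0.01 0 0;-0.7 0.28 -0.015 0 0;-0.7 0.42 -0.02 0 0;-0.7 0.53 -0.03 0 0;-0.7 0.603 -0.034 0 0;-0.7 0.603 -0.034 0 0;-0.7 0.603 -0.034 0 0;-0.7 0.603 -0.034 0 0")

```text
time: 24.23
position: [0.5292, 0.1811, 0.2184]
tool_rot: [0.726, 0.687, -0.001, -0.0]
ft_force: [-0.1, 0.8, -2.0]
grip_width: 0.0245
grip_force: 25.0
```

```bash
python3 - <<'E' 2>/dev/null
from h import *
print(pose()[1:])
a=np.radians(-3.2);ex=np.array([np.cos(a),np.sin(a)]);ey=np.array([-np.sin(a),np.cos(a)])
b=lambda q,x0,x1,y0,y1,z0,z1:q[(q[:,0]>x0)&(q[:,0]<x1)&(q[:,1]>y0)&(q[:,1]<y1)&(q[:,2]>z0)&(q[:,2]<z1)]
def st(n,q): print(n,len(q),*(np.round(np.nanpercentile(q[:,i],[0,3,50,97,100]),1) for i in range(3)))
for n in("wrist","scene"):
    m=robot.camera_model(n);im,d=robot.camera(n);cv2.imwrite(f"pics/{n}5.png",im[:,:,::-1])
    P=cloud(d,m).reshape(-1,3);L=np.c_[(P[:,:2]-[.5315,.2384])@ex,(P[:,:2]-[.5315,.2384])@ey,P[:,2]]*1000
    for f in(85.5,28.5,-28.5,-85.5): st(n+" fin",b(L,-40,40,f-12,f+12,119,130))
    for z in range(160,240,20): st("pack z%d"%z,b(L,-30,30,-95,-20,z,z+20))
    st("leftpack",b(L,-14,14,30,82,104,113))
E
```

```text
(array([0.52917267, 0.18105812, 0.21843371]), np.float64(-3.1636703310374936))
wrist fin 468 [-20.9 -19.6  -0.7  18.1  19.3] [81.9 82.3 84.9 88.5 88.9] [119.  119.9 124.3 126.  126.8]
wrist fin 358 [-20.9 -19.9  -0.8  18.2  19.3] [25.4 25.4 28.4 31.5 31.6] [121.6 122.6 124.3 125.9 127. ]
wrist fin 301 [-20.9 -19.9  -0.9  18.2  19.1] [-31.3 -31.2 -28.3 -25.5 -25.4] [122.7 123.1 124.5 125.8 126.5]
wrist fin 0 nan nan nan
pack z160 119 [-11.8 -10.6   1.1  11.9  12.9] [-36.5 -35.3 -34.7 -34.4 -34.3] [162.  162.4 171.2 178.4 179.9]
pack z180 158 [-11.6 -10.6   0.4  11.8  12.7] [-35.8 -35.  -34.5 -34.3 -34. ] [180.1 180.9 189.9 198.1 199.9]
pack z200 222 [-11.7 -10.5   0.5  12.2  13.1] [-36.1 -34.8 -34.3 -34.  -33.9] [200.1 200.6 210.8 219.8 220. ]
pack z220 291 [-11.5 -10.5   1.2  12.   13.2] [-35.5 -34.7 -34.1 -33.8 -33.6] [220.2 220.5 230.9 239.3 239.7]
leftpack 1439 [-12.4 -11.9   0.   11.5  12.4] [35.3 36.4 59.1 80.3 81.6] [105.3 106.8 108.5 109.9 111.4]
scene fin 73 [-18.4 -17.7   3.5  21.2  21.8] [79.4 79.6 83.3 85.7 86. ] [119.3 119.6 124.  126.7 127.2]
scene fin 70 [-19.8 -18.3   1.9  21.1  21.6] [22.2 22.6 26.2 28.7 29.3] [119.4 120.2 123.7 125.9 126. ]
scene fin 67 [-18.9 -18.4   1.6  20.8  21.1] [-34.5 -34.3 -30.5 -27.6 -26.9] [119.7 120.9 123.8 125.8 126.5]
scene fin 51 [-9.3 -7.   5.7 20.2 21. ] [-92.  -91.5 -87.6 -84.6 -83.8] [119.2 119.5 123.4 126.3 126.9]
pack z160 146 [-8.2 -6.2 14.1 15.7 16.1] [-84.3 -81.9 -52.9 -37.4 -36.4] [160.3 161.7 170.5 179.4 179.7]
pack z180 175 [-8.9 -5.5 14.4 16.  16.4] [-83.8 -80.4 -52.4 -37.  -36.5] [180.  180.8 190.  199.1 199.8]
pack z200 170 [-8.8 -6.2 14.4 16.1 16.4] [-82.3 -78.  -50.1 -36.8 -36. ] [200.2 200.8 209.8 219.  219.8]
pack z220 150 [-8.9 -7.  14.3 16.  16.6] [-72.7 -70.6 -45.  -36.3 -35.9] [220.3 220.9 229.3 238.7 239.8]
leftpack 247 [-11.8 -10.1   2.8  13.5  13.9] [32.6 34.3 54.7 74.5 76. ] [104.3 105.1 108.  110.5 112.2]
```

move_arm(motion="-0.7 0.007 -0.004 0 0;-0.7 0.007 -0.004 0.06 0;-0.7 0.007 -0.004 0.13 0;-0.7 0.007 -0.004 0.2 0;-0.7 0.007 -0.004 0.28 0;-0.7 0.007 -0.004 0.35 0;-0.7 0.007 -0.004 0.41 0;-0.7 0.007 -0.004 0.46 0;-0.7 0.007 -0.004 0.5 0;-0.7 0.007 -0.004 0.53 0;-0.7 0.007 -0.004 0.53 0;-0.7 0.007 -0.004 0.53 0")

```text
time: 25.33
position: [0.5291, 0.1834, 0.1133]
tool_rot: [0.726, 0.687, -0.0, -0.0]
ft_force: [0.9, -0.7, -2.7]
grip_width: 0.0249
grip_force: 25.0
```

```bash
python3 - <<'E' 2>/dev/null
from h import *
o,p,t=pose();print(p,t,o["ft_force"])
a=np.radians(-3.2);ex=np.array([np.cos(a),np.sin(a)]);ey=np.array([-np.sin(a),np.cos(a)])
b=lambda q,x0,x1,y0,y1,z0,z1:q[(q[:,0]>x0)&(q[:,0]<x1)&(q[:,1]>y0)&(q[:,1]<y1)&(q[:,2]>z0)&(q[:,2]<z1)]
def st(n,q): print(n,len(q),*(np.round(np.nanpercentile(q[:,i],[0,3,50,97,100]),1) for i in range(3)))
for n in("wrist","scene"):
    m=robot.camera_model(n);im,d=robot.camera(n)
    P=cloud(d,m).reshape(-1,3);L=np.c_[(P[:,:2]-[.5315,.2384])@ex,(P[:,:2]-[.5315,.2384])@ey,P[:,2]]*1000
    for f in(28.5,-28.5): st(n+" fin",b(L,-40,40,f-5,f+5,119,128))
    for z in range(55,150,15): st("pack z%d"%z,b(L,-30,18,-75,-32.8,z,z+15))
E
```

```text
[0.52912999 0.18336229 0.1132612 ] -3.1671067588393806 [ 0.85273901 -0.65819046 -2.72282403]
wrist fin 864 [-21.2 -19.8  -0.8  18.6  19.8] [25.2 25.3 28.4 31.2 31.3] [122.5 123.4 124.6 125.8 126.5]
wrist fin 834 [-21.2 -19.9  -0.6  18.2  19.8] [-33.5 -31.9 -28.3 -25.5 -25.3] [119.1 119.8 124.4 126.3 127.9]
pack z55 0 nan nan nan
pack z70 0 nan nan nan
pack z85 0 nan nan nan
pack z100 0 nan nan nan
pack z115 3 [-11.7 -10.3  12.7  13.   13.1] [-33.6 -33.6 -33.5 -33.  -32.9] [119.4 119.7 124.1 128.4 128.7]
pack z130 57 [-20.3 -19.9 -13.2  17.9  18. ] [-45.3 -45.3 -44.9 -33.3 -33.2] [130.3 138.5 143.2 144.9 144.9]
pack z145 2232 [-20.5 -17.    0.4  14.7  18. ] [-75.  -74.  -44.9 -33.4 -32.8] [145.  148.7 150.6 156.8 160. ]
scene fin 63 [-19.3 -18.7   2.6  20.2  21.3] [23.6 23.9 26.8 28.9 29.1] [119.3 119.7 123.7 126.2 126.7]
scene fin 58 [-18.6 -17.4   2.2  21.   21.3] [-33.4 -33.3 -30.  -27.9 -27.7] [119.3 119.5 123.7 126.3 126.4]
pack z55 46 [13.  13.1 14.7 15.6 15.9] [-74.8 -74.3 -57.5 -40.1 -38.5] [56.5 57.1 63.5 69.3 69.7]
pack z70 55 [13.8 14.  15.  16.4 16.6] [-74.7 -74.  -56.3 -39.9 -39.2] [70.2 71.  78.  84.  84.1]
pack z85 57 [12.6 13.3 15.1 16.4 17.2] [-74.5 -71.5 -55.1 -40.  -39.7] [85.1 85.2 92.9 99.6 99.9]
pack z100 49 [13.  13.2 15.  16.1 16.2] [-69.4 -68.  -53.8 -40.8 -39.3] [100.3 101.3 108.4 114.7 114.7]
pack z115 83 [-18.4 -13.2  14.4  16.5  17.4] [-68.3 -67.2 -43.2 -33.3 -33. ] [115.6 116.  123.5 129.6 129.9]
pack z130 59 [-18.1 -13.9  12.5  15.4  17.5] [-48.1 -47.6 -35.5 -33.9 -33.3] [130.1 130.8 138.3 144.7 144.9]
pack z145 102 [-20.7 -16.    3.4  15.8  16.3] [-51.7 -48.7 -41.1 -34.  -33.6] [145.  146.1 150.3 153.  155.2]
```

move_arm(motion="-0.7 0 -0.006 0 0;-0.7 0 -0.006 0.02 0;-0.7 0 -0.006 0.04 0;-0.7 0 -0.006 0.06 0;-0.7 0 -0.006 0.08 0;-0.7 0 -0.006 0.1 0;-0.7 0 -0.006 0.12 0;-0.7 0 -0.006 0.14 0;-0.7 0 -0.006 0.16 0;-0.7 0 -0.006 0.175 0;-0.7 0 -0.006 0.185 0;-0.7 0 -0.006 0.185 0")

```text
time: 26.43
position: [0.5275, 0.1834, 0.0756]
tool_rot: [0.726, 0.687, -0.0, -0.0]
ft_force: [0.8, -1.1, -3.5]
grip_width: 0.0248
grip_force: 25.0
```

move_arm(motion="-0.7 0 0 0.005 0;-0.7 0 0 0.01 0;-0.7 0 0 0.015 0;-0.7 0 0 0.018 0;-0.7 0 0 0.02 0;-0.7 0 0 0.02 0")

```text
time: 26.93
position: [0.528, 0.1834, 0.0723]
tool_rot: [0.726, 0.687, 0.0, 0.0]
ft_force: [-0.8, -2.6, -1.0]
grip_width: 0.0246
grip_force: 25.0
```

move_arm(motion="-0.7 -0.003 0 0 0;-0.7 -0.003 0 0.002 0;-0.7 -0.003 0 0.004 0;-0.7 -0.003 0 0.006 0;-0.7 -0.003 0 0.006 0")

```text
time: 27.35
position: [0.5278, 0.1831, 0.0713]
tool_rot: [0.726, 0.687, 0.0, -0.0]
ft_force: [-0.4, 0.1, 1.0]
grip_width: 0.0247
grip_force: 25.0
```

Contact with the floor, so I'll release, check and retract.

move_arm(motion="-0.7 0 0 0.002 0;-0.42 0 0 0.002 0;-0.4 0 0 0.002 0;-0.38 0 0 0.002 0;-0.34 0 0 0.002 0;-0.28 0 0 0.002 0;-0.2 0 0 0.002 0;-0.1 0 0 0.002 0;-0.1 0 0 0.002 0")

```text
time: 28.1
position: [0.5278, 0.1829, 0.0706]
tool_rot: [0.726, 0.687, -0.0, -0.0]
ft_force: [0.2, -0.2, 0.2]
grip_width: 0.0374
grip_force: 0.0
```

move_arm(motion="-0.1 0 0 -0.1 0;-0.1 0 0 -0.25 0;-0.1 0 0 -0.4 0;-0.1 0 0 -0.6 0;-0.1 0 0 -0.75 0;-0.1 0 0 -0.75 0;-0.1 0 0 -0.75 0;-0.1 0 0 -0.75 0")

```text
time: 28.77
position: [0.527, 0.1828, 0.2202]
tool_rot: [0.726, 0.687, -0.0, -0.0]
ft_force: [-0.7, -0.2, 0.0]
grip_width: 0.0392
grip_force: 0.0
```

```bash
python3 - <<'E' 2>/dev/null
from h import *
o,p,t=pose();print(p,t,o["grip_width"])
a=np.radians(-3.2);ex=np.array([np.cos(a),np.sin(a)]);ey=np.array([-np.sin(a),np.cos(a)])
for n in("wrist","scene"):
    m=robot.camera_model(n);im,d=robot.camera(n);cv2.imwrite(f"pics/{n}6.png",im[:,:,::-1])
    P=cloud(d,m).reshape(-1,3);L=np.c_[(P[:,:2]-[.5315,.2384])@ex,(P[:,:2]-[.5315,.2384])@ey,P[:,2]]*1000
    for yb in(57,0,-57):
        q=L[(abs(L[:,0])<11)&(abs(L[:,1]-yb)<20)&(L[:,2]>80)&(L[:,2]<118)];print(n,yb,len(q),np.percentile(q[:,2],[5,50,95]) if len(q) else "")
P0=cloud(np.load("pics/top0.npy"),robot.camera_model("top")).reshape(-1,3)
T=np.c_[(P0[:,:2]-[.5315,.2384])@ex,(P0[:,:2]-[.5315,.2384])@ey,P0[:,2]]*1000
q=T[(T[:,0]<-60)&(T[:,0]>-130)&(abs(T[:,1])<60)&(T[:,2]>20)]
for x in range(-125,-55,10):
    s=q[(q[:,0]>x)&(q[:,0]<x+10)];print(x+5,len(s),np.round(np.percentile(s[:,1],[2,98]),1),np.round(np.median(s[:,2]),1))
h=np.array([-45-62*np.cos(.35)-6*0,0]);print("pad",np.array([.5315,.2384])+(ex*h[0])/1000)
E
```

```text
[0.52699475 0.18282718 0.22017729] -3.1508357741306865 0.03915682750770907
wrist 57 1075 [107.26837082 108.5633511  109.90841048]
wrist 0 925 [107.32457015 108.59086889 109.77508607]
wrist -57 791 [107.35522694 108.60397057 109.68238881]
scene 57 189 [106.29314187 108.03308049 109.97559869]
scene 0 162 [105.95133099 108.04917494 110.18206162]
scene -57 145 [106.20073095 108.49311955 110.68877301]
-120 133 [-34.3  33. ] 51.0
-110 184 [-34.8  32.5] 48.9
-100 182 [-34.6  32.6] 46.1
-90 180 [-34.3  32.2] 41.6
-80 177 [-34.8  32.8] 37.7
-70 173 [-34.6  32.2] 34.1
-60 89 [-33.6  31.2] 30.9
pad [0.42841987 0.24416307]
```

All three packs read the same height (108.6 mm on the wrist camera), so both new packs are fully seated. Next is the paddle. I'll turn the tool so that the gripper body lies along the dock's y and clears the fins.

```bash
python3 - <<'E'
from h import *
plan(.4284,.2434,.22,86.8)
E
```

```text
shift [ 0.138  -0.253  -0.0025] turn -0.2499 rows 7
shift [ 0.2765 -0.0815 -0.0025] turn -0.2499 rows 9
```

move_arm(motion="-1 0.138 -0.253 0 -0.25;-1 0.138 -0.253 0 -0.25;-1 0.138 -0.253 0 -0.25;-1 0.138 -0.253 0 -0.25;-1 0.138 -0.253 0 -0.25;-1 0.138 -0.253 0 -0.25;-1 0.138 -0.253 0 -0.25;-1 0.138 -0.253 0 -0.25")

```text
time: 29.53
position: [0.4777, 0.213, 0.219]
tool_rot: [0.408, 0.913, -0.001, -0.001]
ft_force: [-0.4, -0.1, 0.2]
grip_width: 0.0009
grip_force: 0.0
```

move_arm(motion="-1 0.277 -0.082 0 -0.25;-1 0.277 -0.082 0 -0.25;-1 0.277 -0.082 0 -0.25;-1 0.277 -0.082 0 -0.25;-1 0.277 -0.082 0 -0.25;-1 0.277 -0.082 0 -0.25;-1 0.277 -0.082 0 -0.25;-1 0.277 -0.082 0 -0.25;-1 0.277 -0.082 0 -0.25;-1 0.277 -0.082 0 -0.25")

```text
time: 30.37
position: [0.4293, 0.2435, 0.2201]
tool_rot: [0.028, 1.0, -0.0, -0.001]
ft_force: [0.8, -0.5, 0.2]
grip_width: 0.0003
grip_force: 0.0
```

```bash
python3 - <<'E'
from h import *
print(pose());plan(.4284,.2434,.07,86.8)
E
```

```text
({'time': 30.3667, 'q': array([ 2.89055265e-01,  3.18309632e-01,  1.72349528e+00,  1.95448731e-06,
        1.10109036e+00, -1.22510457e+00]), 'joint_velocities': array([ 4.70436284e-04, -3.09164276e-03, -4.25065126e-03,  8.28338898e-05,
        1.07278822e-04, -6.92696068e-03]), 'joint_torque': array([ 1.07964518e-02, -3.27709901e+01, -1.64233482e+01, -7.23897392e-03,
        9.05319722e-02,  6.03561508e-03]), 'position': array([0.42926925, 0.24346281, 0.22007711]), 'tool_rot': array([ 2.83148999e-02,  9.99598841e-01, -2.02427865e-04, -6.19053306e-04]), 'ft_force': array([ 0.78661967, -0.54067198,  0.20541468]), 'moment': array([0.00484403, 0.04110399, 0.01455675]), 'grip_force': 0.0, 'grip_width': 0.0003320963682783417}, array([0.42926925, 0.24346281, 0.22007711]), np.float64(86.75493252568516))
shift [ 4.300e-03 -6.000e-04  7.504e-01] turn -0.0003 rows 6
```

move_arm(motion="-1 0.004 0 0.1 0;-1 0.004 0 0.25 0;-1 0.004 0 0.4 0;-1 0.004 0 0.55 0;-1 0.004 0 0.66 0;-1 0.004 0 0.73 0;-1 0.004 0 0.75 0;-1 0.004 0 0.75 0;-1 0.004 0 0.75 0")

```text
time: 31.12
position: [0.4293, 0.2438, 0.071]
tool_rot: [0.028, 1.0, 0.0, 0.0]
ft_force: [0.6, -0.5, -0.6]
grip_width: 0.0003
grip_force: 0.0
```

move_arm(motion="-1 0 0 0.02 0;-1 0 0 0.04 0;-1 0 0 0.06 0;-1 0 0 0.08 0;-1 0 0 0.1 0;-1 0 0 0.115 0;-1 0 0 0.13 0;-1 0 0 0.14 0;-1 0 0 0.14 0;-1 0 0 0.14 0")

```text
time: 31.95
position: [0.4287, 0.2436, 0.0425]
tool_rot: [0.028, 1.0, -0.0, -0.0]
ft_force: [0.4, 1.0, -0.2]
grip_width: 0.0006
grip_force: 0.0
```

Force is expected by now but none shows, so I'll look.

```bash
python3 - <<'E'
from h import *
im,d=robot.camera("scene");P=cloud(d,robot.camera_model("scene"))
cv2.imwrite("pics/s7.png",cv2.resize(im[190:330,310:460],None,fx=4.2,fy=4.2,interpolation=cv2.INTER_CUBIC)[:,:,::-1])
E
```

```text
(no output)
```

View pics/s7.png

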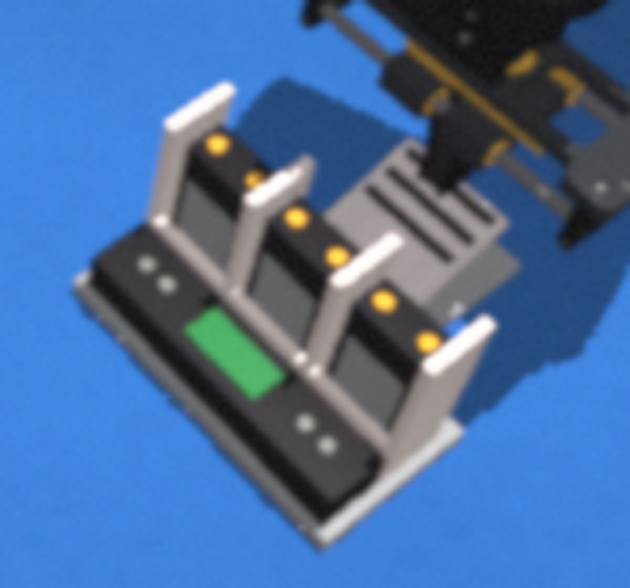

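The crop shows all three packs seated and the closed fingers over the paddle ribs at (445,185). I'll check the paddle's slope numerically.

```bash
python3 - <<'E'
from h import *
a=np.radians(-3.2);ex=np.array([np.cos(a),np.sin(a)]);ey=np.array([-np.sin(a),np.cos(a)])
print(robot.get_obs()["ft_force"],pose()[1])
d1=robot.camera("scene")[1];print(pose()[1],robot.get_obs()["ft_force"])
for d in(np.load("pics/scene0.npy"),d1):
    P=cloud(d,robot.camera_model("scene")).reshape(-1,3);L=np.c_[(P[:,:2]-[.5315,.2384])@ex,(P[:,:2]-[.5315,.2384])@ey,P[:,2]]*1000
    for x in range(-125,-60,10):
        s=L[(L[:,0]>x)&(L[:,0]<x+10)&(L[:,1]>15)&(L[:,1]<30)&(L[:,2]>15)&(L[:,2]<60)];print(x+5,len(s),np.round(np.median(s[:,2]),1),end="; ")
    print()
E
```

```text
[-0.06081976 -0.094442    0.77900542] [0.42880848 0.24364804 0.04261658]
[0.42888997 0.24367535 0.04271599] [-0.16400857 -0.20066871 -0.363295  ]
-120 13 52.0; -110 37 49.4; -100 32 46.6; -90 33 42.5; -80 35 38.6; -70 33 34.6; -60 31 31.0; 
-120 15 52.2; -110 34 48.9; -100 33 46.8; -90 32 42.5; -80 36 38.6; -70 32 34.5; -60 20 32.1;
```

The paddle has not moved, so the closed tips sit higher than assumed. I'll creep on down.

move_arm(motion="-1 0 0 0.01 0;-1 0 0 0.02 0;-1 0 0 0.03 0;-1 0 0 0.03 0;-1 0 0 0.03 0")

```text
time: 32.47
position: [0.4286, 0.2436, 0.0365]
tool_rot: [0.028, 1.0, -0.0, -0.0]
ft_force: [0.1, -0.5, 0.2]
grip_width: 0.0006
grip_force: 0.0
```

```bash
python3 - <<'E'
from h import *
a=np.radians(-3.2);ex=np.array([np.cos(a),np.sin(a)]);ey=np.array([-np.sin(a),np.cos(a)])
im,d=robot.camera("scene");print(robot.get_obs()["ft_force"])
P=cloud(d,robot.camera_model("scene"));L=np.dstack([(P[...,:2]-[.5315,.2384])@ex,(P[...,:2]-[.5315,.2384])@ey,P[...,2]])*1000
m=(im.max(2)<90)&(L[...,2]>30)&(L[...,2]<140)&(L[...,0]<-70)&(L[...,0]>-150)&(abs(L[...,1])<40)
q=L[m]
for z in range(35,140,8):
    s=q[(q[:,2]>z)&(q[:,2]<z+8)]
    if len(s):print(z,len(s),s.min(0).round(1),s.max(0).round(1))
cv2.imwrite("pics/s8.png",cv2.resize(im[200:270,380:460],None,fx=7.5,fy=7.5,interpolation=cv2.INTER_CUBIC)[:,:,::-1])
E
```

```text
[0.22447923 0.4930953  0.2288111 ]
35 42 [-88.1 -27.6  37.8] [-82.5  24.7  42.9]
43 69 [-115.9  -30.2   43. ] [-82.4  25.6  50.9]
51 18 [-115.8  -30.1   51.3] [-110.1   23.7   56.5]
59 7 [-111.6  -11.1   61.4] [-90.6   5.7  66.7]
67 26 [-113.6   -9.7   67.2] [-89.7   6.2  74.7]
75 24 [-104.1   -9.8   75.7] [-89.5   6.7  83. ]
83 23 [-100.4  -12.6   83.9] [-89.8   6.3  91. ]
91 20 [-94.3 -11.1  92. ] [-90.1   8.   98.8]
99 8 [-92.6 -11.3  99.3] [-90.1   9.7 106.6]
107 4 [-92.3 -14.  108.6] [-90.2 -11.1 114.5]
115 2 [-90.9 -15.  116.1] [-90.6 -11.9 116.2]
131 8 [-127.5   -9.2  131.8] [-70.1  29.7 138.1]
139 3 [-120.2   -8.3  139.8] [-87.5  30.3 139.9]
```

View pics/s8.png

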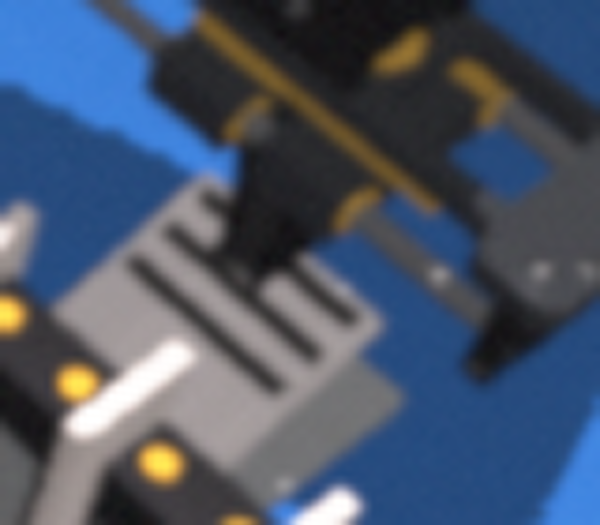

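The crop shows the fingertips at about (245,275), still hovering above the ribs. Depth puts them near z 60 mm, so I'll keep creeping down while watching the force.

move_arm(motion="-1 0 0 0.01 0;-1 0 0 0.02 0;-1 0 0 0.03 0;-1 0 0 0.04 0;-1 0 0 0.04 0;-1 0 0 0.04 0")

```text
time: 33.02
position: [0.4286, 0.2436, 0.0284]
tool_rot: [0.028, 1.0, -0.0, -0.0]
ft_force: [-0.4, -0.3, 0.2]
grip_width: 0.0001
grip_force: 0.0
```

move_arm(motion="-1 0 0 0.01 0;-1 0 0 0.02 0;-1 0 0 0.03 0;-1 0 0 0.04 0;-1 0 0 0.04 0;-1 0 0 0.04 0")

```text
time: 33.52
position: [0.4286, 0.2436, 0.0207]
tool_rot: [0.028, 1.0, -0.0, -0.0]
ft_force: [-0.6, 0.2, 4.0]
grip_width: 0.0004
grip_force: 1.6
```

Contact at 4 N. I'll press on towards the stop.

move_arm(motion="-1 0 0 0.015 0;-1 0 0 0.03 0;-1 0 0 0.045 0;-1 0 0 0.06 0;-1 0 0 0.07 0;-1 0 0 0.07 0;-1 0 0 0.07 0")

```text
time: 34.1
position: [0.4274, 0.2436, 0.0063]
tool_rot: [0.028, 1.0, -0.0, -0.001]
ft_force: [-2.4, 0.8, 6.1]
grip_width: 0.0007
grip_force: 2.9
```

move_arm(motion="-1 0 0 0.005 0;-1 0 0 0.01 0;-1 0 0 0.015 0;-1 0 0 0.02 0;-1 0 0 0.02 0")

```text
time: 34.52
position: [0.4268, 0.2436, 0.0023]
tool_rot: [0.028, 1.0, -0.0, -0.002]
ft_force: [-4.7, 1.6, 7.3]
grip_width: 0.0003
grip_force: 3.2
```

move_arm(motion="-1 0 0 0.004 0;-1 0 0 0.008 0;-1 0 0 0.012 0;-1 0 0 0.012 0")

```text
time: 34.85
position: [0.4266, 0.2436, 0.0007]
tool_rot: [0.028, 1.0, -0.0, -0.002]
ft_force: [-5.6, 1.7, 12.6]
grip_width: 0.0007
grip_force: 6.4
```

```bash
python3 - <<'E'
from h import *
a=np.radians(-3.2);ex=np.array([np.cos(a),np.sin(a)]);ey=np.array([-np.sin(a),np.cos(a)])
d1=robot.camera("scene")[1];print(pose()[1],robot.get_obs()["ft_force"])
P=cloud(d1,robot.camera_model("scene")).reshape(-1,3);L=np.c_[(P[:,:2]-[.5315,.2384])@ex,(P[:,:2]-[.5315,.2384])@ey,P[:,2]]*1000
s=L[(L[:,0]>-118)&(L[:,0]<-65)&(L[:,1]>15)&(L[:,1]<30)&(L[:,2]>15)&(L[:,2]<60)]
print(np.polyfit(s[:,0],s[:,2],1),[np.median(s[(abs(s[:,0]-x)<5),2]).round(1) for x in range(-115,-60,10)])
E
```

```text
[0.42660647 0.24361549 0.00067322] [-4.66218246  1.90544254 12.55182887]
[-0.05023448 23.28405416] [np.float64(29.0), np.float64(29.1), np.float64(27.9), np.float64(27.7), np.float64(27.0), np.float64(26.9)]
```

The slope is 0.05 rad, which puts the paddle at its 0.30 rad stop, and the force has risen to 12.6 N. I'll press a touch more and then lift away.

move_arm(motion="-1 0 0 0.003 0;-1 0 0 0.003 0;-1 0 0 0.003 0;-1 0 0 -0.02 0;-1 0 0 -0.05 0;-1 0 0 -0.08 0;-1 0 0 -0.12 0;-1 0 0 -0.25 0;-1 0 0 -0.4 0;-1 0 0 -0.6 0;-1 0 0 -0.8 0;-1 0 0 -0.8 0")

```text
time: 35.9
position: [0.4335, 0.2453, 0.1668]
tool_rot: [0.027, 1.0, 0.002, 0.007]
ft_force: [0.7, 0.1, 0.3]
grip_width: 0.0003
grip_force: 0.0
```

move_arm(motion="-1 0 0 -0.2 0;-1 0 0 -0.2 0;-1 0 0 -0.2 0;-1 0 0 -0.2 0")

```text
time: 36.23
position: [0.4281, 0.2434, 0.1996]
tool_rot: [0.028, 1.0, -0.0, -0.001]
ft_force: [-0.7, -0.5, -0.7]
grip_width: 0.0
grip_force: 0.0
```

```bash
python3 - <<'E'
from h import *
a=np.radians(-3.2);ex=np.array([np.cos(a),np.sin(a)]);ey=np.array([-np.sin(a),np.cos(a)])
d1=robot.camera("scene")[1];print(pose()[1],robot.get_obs()["ft_force"])
P=cloud(d1,robot.camera_model("scene")).reshape(-1,3);L=np.c_[(P[:,:2]-[.5315,.2384])@ex,(P[:,:2]-[.5315,.2384])@ey,P[:,2]]*1000
s=L[(L[:,0]>-118)&(L[:,0]<-65)&(L[:,1]>15)&(L[:,1]<30)&(L[:,2]>15)&(L[:,2]<60)]
print(np.polyfit(s[:,0],s[:,2],1))
for yb in(57,0,-57):
    q=L[(abs(L[:,0])<11)&(abs(L[:,1]-yb)<20)&(L[:,2]>80)&(L[:,2]<118)];print(yb,np.percentile(q[:,2],[5,50,95]))
print(robot.hand_in())
E
```

```text
[0.42767136 0.24330717 0.19905534] [-0.17239033 -0.64957599  0.3192434 ]
[-0.36886983  8.90652822]
57 [105.97684787 107.96336279 110.36592458]
0 [106.02884958 108.31441253 110.42949499]
-57 [106.43445287 108.14264471 110.55647192]
the job is handed in; nothing more can be done
None
```

Both packs are seated upright on the floors of the two empty bays, the paddle was pressed to its stop and sprang back up, and the job was handed in at about 36 s; the hand-in gave no verdict.

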